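# Unload the leak-test fixture into the shuttered box

## Robot

A 6-joint arm with a two-finger parallel gripper is mounted at the origin on the work surface. World frame = base frame: x ahead of the robot, y to its left, z up, the work surface at z = 0. Lengths are in mm, angles in rad, forces in N, time in s.
With the tool pointing down it reaches from about 350 to 850 mm from the base axis. Payload 8.1 kg.
Tool frame: the origin (TCP) lies between the finger pads; the fingertips stand 22 mm ahead of it and the grasp point (between the pads) lies 3 mm ahead of it; z points along the fingers, y is the direction in which the jaws open and shut (so a half turn about z gives the same grasp; the last joint's range is limited). The gripper opens to 85 mm and grips with 20 to 120 N. Pads are 22 mm wide; open, the fingers measure 114 mm over their backs; the gripper's body (76 mm by 85 mm) begins 54 mm behind the grasp point. The pads swing forward as they close: fully open they stand 13 mm farther back than shut.
Start: joints at [-1.389, 0.13, 1.488, -0, 1.523, -0.085], TCP at [158.208, -578.771, 253.292] pointing down, gripper open.
Joint ranges: [-2.96, 2.96], [-0.89, 2.26], [0.02, 2.5], [-1.34, 4.48], [0, 2.73], [-2.66, 2.66]. Speed limits (rad/s): [2.39, 2.39, 2.79, 3.14, 3.14, 3.14].

## Interface

Orientations are given as a rotation vector (axis times angle).
In Python, from plant import r, imaging gives the robot as it stands.
- The arm moves only by the tool move_arm, never from a script. Its argument "steps" is a list of rows, each a list of 3 entries, a list of its own where there are three numbers: the shift along the tool's x, y, z in units of 30 mm (1.0 is 30 mm), then the turn about the tool's z in units of 8 degrees (1.0 is 8 degrees), then the finger opening in mm, from 0 to 85.4. In form: [[[tx, ty, tz], twist, gripper], ...]. A call has 1 to 8 rows; each row shifts and turns the commanded pose from where the row before left it, along the tool's axes as they then stand; what a row does not reach is not made up. A row lasts 1/10 s, in which the tool goes at most 50 mm and 8.59 degrees, less where a joint would pass 70% of its speed; a pose out of reach is approached as far as the arm can. A call is refused whole if a number of a shift passes 1 or a number of a turn 1, either way. A call with a gripper value outside its range is refused whole. The fingers move at their own pace and stop on an object; "newtons" is the grip in N (left out, the last holds). Time passes only in rows, so rows that do not move let the fingers close. It gives the time, the measured TCP pose, the force and the opening at its end, in the units of the state.
- r.get_state(): the state, without advancing time (a new reading comes with each control period).
- imaging.grab_frame(name): name is "scene" or "top" or "wrist"; returns the picture (420x560x3 uint8, red, green, blue); there is no depth.
- imaging.calibration(name): a dict with "fov_y" (degrees; the focal length in pixels is half the picture's height over the tangent of half this angle, whatever the lens; pixels are square), "cx", "cy" (the principal point, pixels), "dist_coeffs" ([k1, k2, p1, p2, k3] as OpenCV has them; the pictures are not rectified), "pose" (4x4, takes a point from camera to world coordinates). Camera axes: x right, y down, z forward; pixel columns grow to the right and rows downward; lengths in mm; the calibration is good to about 2 mm. A picture is of the moment at which its call begins: read the wrist's pose just before it. calibration takes no time and is no camera call; for the wrist camera it gives the pose at the moment of the call.
- r.hand_in(): hands the job in, once; it reports no verdict.
The state is a dict: "t": time; "q": joint angles; "joint_vel": joint speeds; "joint_torque": joint torques, N m; "eef_pos": TCP position; "ee_rot": TCP orientation; "wrist_force": force on the tool from outside, world axes, zero at the start; "moment": the same for the moment, N m; "width": finger opening in mm.
Only numpy, scipy, OpenCV 4.12 (cv2) and the standard library are available. Lean on these libraries where they do the work, as an engineer would, in place of code of your own. Each camera call takes 0.05 s, during which the arm holds its last target. There are 200 camera calls.

## Task

The leak test is finished: swing the lid of the clamshell fixture up and over past vertical so that it stays open by itself, and lift out the white moulded housing half. Pull the stiff dust shutter of the storage box back until its trailing edge lines up with the two index posts, so that the rear compartment is open and the front one stays covered, and set the housing gently in the rear compartment, flat on the floor with its round stub up. Leave the lid and shutter open like that, and do not disturb the other things on the bench.

Things in the scene. Friction and masses are not known exactly. Their poses are not given: they have to be found in the camera images.
- fixture: Clamshell leak-test fixture, fixed on the bench. Origin: underside centre of its base, an aluminium plate 128 (x) x 150 (y) x 30 mm high; x points from the handle side to the hinge side, z up. A hollow lid, 120 x 150 mm, aluminium walls and clear top, covers the housing; shut, its top is 92 mm above the bench.
- fixture_hinge (a point): Middle of the lid's hinge axis (along y), 60 mm beyond the fixture's origin in its x and 32 mm above the bench. Axes as for the fixture.
- lid (a joint): Lid angle, rad: 0 shut, pi/2 a quarter turn up, stop at 1.95. The front rises and goes over to the far side. No spring; the lid weighs 0.45 kg. Let go below about 1.0 it falls shut; beyond about 1.4 it falls on over to the stop and stays there, leaning past vertical.
- lid_handle (a point): Middle of the handle bar on the lid: round steel, 12 mm thick, 104 mm long, parallel to the hinge, on an arm at each end (92 mm clear between), 46 mm from bar middle to the lid's front wall: fingers pass between. Lid shut: 168 mm before the hinge axis and 28 mm above it (60 mm above the bench). It swings and turns with the lid.
- housing_center (a point): Centre, 24 mm above underside, of the loose white plastic housing half (0.1-0.25 kg): block 72 (x) x 44 (y) x 40 mm high, an end plate 10 x 64 x 34 mm high at each x end (90 mm long in all), round stub on top to 48 mm. It stands mid-fixture, underside 30 mm above the bench, x along the fixture's; 8 mm high blocks hold its end plates (2 mm play). Grip the 44 mm wide block; lift straight up.
- box: Grey storage box with dust shutter, fixed on the bench, 224 (x) x 140 (y) mm. Origin: underside centre; x points from front to rear (far), z up. Walls 5 mm, 62 mm high, guide rails to 70 mm. The partition between the compartments, and the two steel index posts (8 x 10 mm, 76 mm tall) outside the long walls, lie at x = -25.5 mm.
- bay (a point): Centre of the floor of the box's rear (far) compartment: 42 mm behind (x) the box's origin, 6 mm above the bench. Axes as for the box. The compartment is 130 x 130 mm inside, 56 mm deep.
- shutter (a joint): How far the shutter is pulled, in m, along the box's -x (to the front). 0: whole box covered; 0.1355: its trailing (far) edge lines up with index posts and partition; stop at 0.18. Starts between 0 and 0.03. About 6 N of sliding friction; stays where it is left.
- shutter_grip (a point): Centre of the upright black grip tab on the shutter: 12 mm thick (x), 70 mm wide (y), from the shutter's top (66 mm above the bench) to 102 mm; this point is 86 mm above the bench. Axes as for the box. Moves with the shutter.
- shutter_edge (a point): Middle of the shutter's trailing (far) edge, at its top. The shutter is an aluminium plate 220 x 128 x 4 mm; the tab stands 25 mm before this edge.
- seal_ring: Bystander: black rubber ring 64 mm across, 10 mm high, lying flat. Origin at underside centre (as for all bystanders).
- end_cap: Bystander: steel stepped cap 52 mm across, 40 mm high.
- screwdriver: Bystander: screwdriver 190 mm long, lying along its x.
- wrench: Bystander: steel wrench 180 mm long, lying along its x.
- bottle: Bystander: white closed bottle 60 mm across, 130 mm high.
- jar: Bystander: closed amber jar 70 mm across, 70 mm high.
- bush: Bystander: aluminium stepped bush 48 mm across, 60 mm high.

How it is judged (in metres and radians):
On the way, in this order (a step that is already met when the one before it is completed fails the run):
1. the lid is swung past vertical (beyond 1.65 rad) (value of joint lid above 1.65 rad), for 0.2 s.
2. the housing is lifted clear of the fixture's nest (its centre at least 40 mm above where it stood) (z of housing_center in the frame of fixture_hinge above 0.062 m), for 0.1 s.
At the end, for the whole second after the job is handed in: Lid open beyond 1.65 rad; shutter edge within 10 mm of the index posts; housing at rest, stub up, flat (under 0.15 rad) on the rear compartment's floor (within 6 mm of resting height), its centre within 36 mm (x) and 42 mm (y) of the compartment's centre (value of joint lid above 1.65 rad and value of joint shutter between 0.1255 and 0.1455 m and x of housing_center in the frame of bay between -0.036 and 0.036 m and y of housing_center in the frame of bay between -0.042 and 0.042 m and z of housing_center in the frame of bay between 0.018 and 0.03 m and angle between housing_center's own z axis and vertical below 0.15 rad and linear speed of housing below 0.03 m/s); the robot touches nothing.
It fails at once if a bystander is moved by more than 30 mm (distance of any of seal_ring, end_cap, screwdriver, wrench, bottle, jar, bush from where it was at the start of the episode above 0.03 m).
It fails at once if the housing is dropped into the compartment (faster than 0.6 m/s in it) (x of housing_center in the frame of bay between -0.065 and 0.065 m and y of housing_center in the frame of bay between -0.065 and 0.065 m and z of housing_center in the frame of bay below 0.075 m and linear speed of housing above 0.6 m/s).
It also fails if it takes over 72 s, if anything falls off the work surface, if the arm or the gripper's body presses on something with over 40 N, if the wrist force passes 120 N, or if a joint passes its speed limit or range.

## Working session

There is one attempt and no reset: what is moved stays moved. The work goes in short steps, Python scripts to look and compute and a tool call to move; the robot and the scene stay as the last step left them, time stands still between calls to the robot, and variables do not carry over. Pictures are saved under pics/ and viewed, about 8 in all and at most 12, crops included, and the job is handed in when it is done.

Besides the shell and the picture viewer there is one more tool, called after "Request:" as a command line: name --argument value ..., lists and objects as JSON in quotes. move_arm: Moves the arm, as the interface text tells. Its arguments: {"type":"object","properties":{"steps":{"type":"array","items":{"type":"array"}},"newtons":{"type":"number"}},"required":["steps"]}

```bash
mkdir -p pics; ls
cat > h.py <<'E'
import numpy as np, cv2
from plant import r, imaging
def K(c,h=420):
    f=h/2/np.tan(np.radians(c["fov_y"])/2); return np.array([[f,0,c["cx"]],[0,f,c["cy"]],[0,0,1]])
def ray(c,uv):
    p=cv2.undistortPoints(np.array(uv,float).reshape(-1,1,2),K(c),np.array(c["dist_coeffs"],float)).reshape(-1,2)
    T=np.array(c["pose"]); d=np.c_[p,np.ones(len(p))]@T[:3,:3].T; return T[:3,3],d
def onplane(c,uv,z):
    o,d=ray(c,uv); z=np.broadcast_to(z,len(d)); return o+d*((z-o[2])/d[:,2])[:,None]
def proj(c,P):
    T=np.linalg.inv(np.array(c["pose"])); 
    return cv2.projectPoints(np.array(P,float).reshape(-1,1,3),cv2.Rodrigues(T[:3,:3])[0],T[:3,3],K(c),np.array(c["dist_coeffs"],float))[0].reshape(-1,2)
def save(n,img): cv2.imwrite("pics/"+n+".png",img[:,:,::-1])
E
python3 - <<'E'
from h import *
s=r.get_state();print(s)
for n in("top","scene"):
    c=imaging.calibration(n);print(n,c); i=imaging.grab_frame(n); np.save("pics/"+n+"0.npy",i); save(n+"0",i)
E
```

```text
pics
{'t': 0.0, 'q': array([-1.38939412e+00,  1.31177997e-01,  1.48925979e+00,  4.77220808e-06,
        1.52300421e+00, -8.54067491e-02]), 'joint_vel': array([-0.00092655, -0.00145148,  0.00061483, -0.00064018, -0.00107647,
       -0.00212709]), 'joint_torque': array([ 1.09956098e-03, -5.69405329e+01, -5.00538433e+01, -2.06748257e-05,
        1.48348405e-02,  4.41100451e-05]), 'eef_pos': array([ 158.12098155, -578.26869168,  252.24504352]), 'ee_rot': array([-3.11184802e+00, -4.17614439e-01,  1.31821251e-04]), 'wrist_force': array([-0.41151958,  0.43162636, -0.46495967]), 'moment': array([-0.02688766, -0.01164768, -0.01874239]), 'width': 85.12802123527675}
top {'fov_y': 43.95587752038582, 'cx': 278.78324278561746, 'cy': 210.2237709376167, 'dist_coeffs': array([-0.1235082,  0.       ,  0.       ,  0.       ,  0.       ]), 'pose': array([[-7.95172772e-03, -9.83946355e-01,  1.78287242e-01,
         3.03367942e+02],
       [-9.99933056e-01,  9.32275181e-03,  6.85350363e-03,
        -3.18717895e+01],
       [-8.40560762e-03, -1.78220810e-01, -9.83954617e-01,
         1.56134879e+03],
       [ 0.00000000e+00,  0.00000000e+00,  0.00000000e+00,
         1.00000000e+00]])}
scene {'fov_y': 47.59476539839058, 'cx': 277.7470255900605, 'cy': 206.6053686593546, 'dist_coeffs': array([0.04611406, 0.        , 0.        , 0.        , 0.        ]), 'pose': array([[-3.89298163e-01,  5.55052500e-01, -7.35094322e-01,
         1.46301759e+03],
       [ 9.21080505e-01,  2.28001097e-01, -3.15636188e-01,
         3.69384151e+02],
       [-7.59234287e-03, -7.99957638e-01, -6.00008445e-01,
         8.35351608e+02],
       [ 0.00000000e+00,  0.00000000e+00,  0.00000000e+00,
         1.00000000e+00]])}
```

View pics/top0.png

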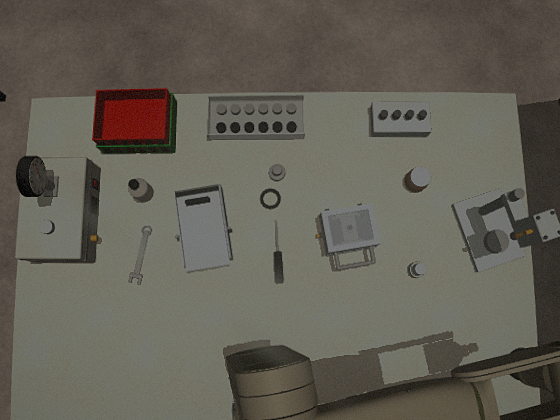

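View pics/scene0.png

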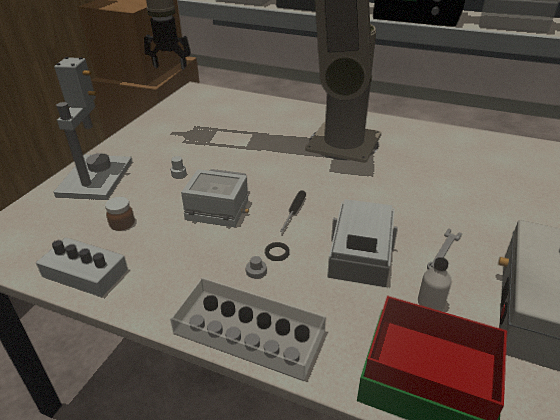

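The top view shows the fixture at about (348,230) with its handle at (353,260) towards the robot, the box at (203,228) with its tab at (198,200), and the bystanders clear around them. I'll enlarge both for corners.

Run:
```python
from h import *
i=np.load("pics/top0.npy")
a=i[175:280,165:240]; b=i[190:280,310:390]
g=lambda x:cv2.resize(x,None,fx=5,fy=5,interpolation=cv2.INTER_CUBIC)
a,b=g(a),g(b)
out=np.zeros((525,800,3),np.uint8); out[:,:375]=a; out[:450,400:800]=b
out=np.clip(out.astype(float)*1.5,0,255).astype(np.uint8)
for k in range(0,375,50): out[::4,k]=[255,0,0]; out[::4,400+k]=[255,0,0]
for k in range(0,525,50): out[k,::4]=[255,0,0]
save("crop0",out)
```

```text
(no output)
```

View pics/crop0.png

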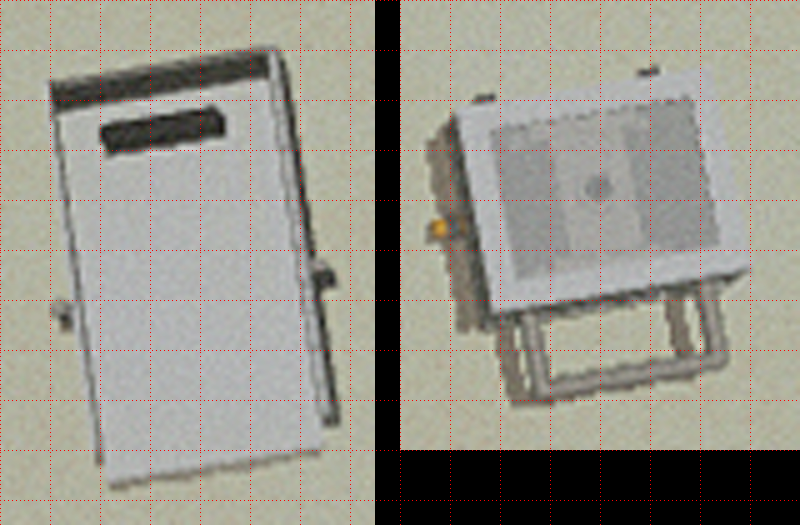

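Run:
```python
from h import *
c=imaging.calibration("top")
B=lambda L:[(165+x/5-.4,175+y/5-.4) for x,y in L]
F=lambda L:[(310+(x-400)/5-.4,190+y/5-.4) for x,y in L]
np.set_printoptions(precision=1,suppress=True)
p=onplane(c,F([(455,115),(710,70),(750,268),(490,312)]),92);print("lid",p,p.mean(0))
for k in range(4):print(np.linalg.norm(p[k]-p[k-1]),end=" ")
e=p[0]-p[1];print("ang",np.degrees(np.arctan2(-e[0],e[1])), "hinge-lid sides",np.degrees(np.arctan2(*(p[1]-p[2])[[1,0]])),np.degrees(np.arctan2(*(p[0]-p[3])[[1,0]])))
h=onplane(c,F([(545,388),(725,362)]),62);print("handle",h,h.mean(0),np.linalg.norm(h[0]-h[1]))
t=onplane(c,B([(100,128),(220,107),(226,135),(107,155)]),102);print("tab",t,t.mean(0))
s=onplane(c,B([(110,487),(322,450)]),66);print("near edge",s,s.mean(0),np.linalg.norm(s[0]-s[1]))
w=onplane(c,B([(55,108),(272,75)]),66);print("far edge",w,w.mean(0),np.linalg.norm(w[0]-w[1]))
q=onplane(c,B([(60,310),(325,275)]),76);print("posts",q,q.mean(0),np.linalg.norm(q[0]-q[1]))
b=onplane(c,B([(50,84),(280,48)]),70);print("farwall",b,b.mean(0))
d=w.mean(0)-s.mean(0);print(np.linalg.norm(d),np.degrees(np.arctan2(d[1],d[0])))
```

```text
lid [[ 561.5 -141.5   92. ]
 [ 586.5 -289.4   92. ]
 [ 471.5 -307.9   92. ]
 [ 448.1 -158.9   92. ]] [ 516.9 -224.4   92. ]
114.7975945338997 150.01749622926764 116.486021759332 150.83180434597168 ang 9.568120509515907 hinge-lid sides 9.132887152868877 8.72480389974679
handle [[ 406.8 -192.2   62. ]
 [ 420.5 -296.9   62. ]] [ 413.6 -244.6   62. ] 105.56566530419394
tab [[599.7 249.  102. ]
 [611.3 179.7 102. ]
 [594.8 176.  102. ]
 [583.8 244.5 102. ]] [597.4 212.3 102. ]
near edge [[396.1 245.4  66. ]
 [416.8 123.   66. ]] [406.4 184.2  66. ] 124.18282885823004
far edge [[619.3 283.1  66. ]
 [637.8 154.4  66. ]] [628.6 218.8  66. ] 130.00018182532216
posts [[497.7 274.8  76. ]
 [517.  120.9  76. ]] [507.4 197.9  76. ] 155.08292639927913
farwall [[633.  285.7  70. ]
 [653.2 149.4  70. ]] [643.1 217.5  70. ]
224.82662416326588 8.843647731007719
```

```bash
cat >> h.py <<'E'
from scipy.spatial.transform import Rotation as Ro
def yawx():
    R=Ro.from_rotvec(r.get_state()["ee_rot"]).as_matrix(); return np.degrees(np.arctan2(R[1,0],R[0,0]))
def plan(P,yaw=None,n=None,p0=None,y0=None,twist_rows=None):
    "rows to TCP P and tool-x yaw (deg); twist at start of each row's after shift"
    s=r.get_state(); p0=s["eef_pos"] if p0 is None else np.array(p0); y0=yawx() if y0 is None else y0
    yaw=y0 if yaw is None else yaw; D=np.array(P)-p0; dy=yaw-y0
    if n is None: n=int(np.ceil(max(np.abs(D).max()/26,abs(dy)/7.9,1)))
    print("from",p0.round(1),round(y0,2),"n",n)
    for k in range(n):
        p=np.radians(y0+dy*k/n); d=D/n/30
        print([[round(float(v),2) for v in (d[0]*np.cos(p)+d[1]*np.sin(p), d[0]*np.sin(p)-d[1]*np.cos(p), -d[2])],round(-dy/n/8,2)])
E
python3 -c "
from h import *
plan((400,-243,210),99.2,16)"
```

```text
from [ 158.1 -578.3  252.3] 15.29 n 16
[[0.67, -0.54, 0.09], np.float64(-0.66)]
[[0.72, -0.48, 0.09], np.float64(-0.66)]
[[0.76, -0.41, 0.09], np.float64(-0.66)]
[[0.79, -0.34, 0.09], np.float64(-0.66)]
[[0.82, -0.27, 0.09], np.float64(-0.66)]
[[0.84, -0.19, 0.09], np.float64(-0.66)]
[[0.85, -0.11, 0.09], np.float64(-0.66)]
[[0.86, -0.03, 0.09], np.float64(-0.66)]
[[0.86, 0.05, 0.09], np.float64(-0.66)]
[[0.85, 0.12, 0.09], np.float64(-0.66)]
[[0.84, 0.2, 0.09], np.float64(-0.66)]
[[0.82, 0.28, 0.09], np.float64(-0.66)]
[[0.79, 0.35, 0.09], np.float64(-0.66)]
[[0.75, 0.42, 0.09], np.float64(-0.66)]
[[0.71, 0.49, 0.09], np.float64(-0.66)]
[[0.66, 0.55, 0.09], np.float64(-0.66)]
```

Request:
move_arm --steps '[[[0.67,-0.54,0.09],-0.66,40],[[0.72,-0.48,0.09],-0.66,40],[[0.76,-0.41,0.09],-0.66,40],[[0.79,-0.34,0.09],-0.66,40],[[0.82,-0.27,0.09],-0.66,40],[[0.84,-0.19,0.09],-0.66,40],[[0.85,-0.11,0.09],-0.66,40],[[0.86,-0.03,0.09],-0.66,40]]' --newtons 25

```text
t: 0.9
eef_pos: [279.1, -409.6, 231.1]
ee_rot: [-2.751, -1.516, -0.0]
wrist_force: [0.5, 0.3, -0.1]
width: 40.2
```

Request:
move_arm --steps '[[[0.86,0.05,0.09],-0.66,40],[[0.85,0.12,0.09],-0.66,40],[[0.84,0.2,0.09],-0.66,40],[[0.82,0.28,0.09],-0.66,40],[[0.79,0.35,0.09],-0.66,40],[[0.75,0.42,0.09],-0.66,40],[[0.71,0.49,0.09],-0.66,40],[[0.66,0.55,0.09],-0.66,40]]'

```text
t: 1.7
eef_pos: [398.8, -241.1, 209.6]
ee_rot: [-2.019, -2.406, 0.0]
wrist_force: [-0.0, 0.6, -0.3]
width: 40.3
```

Run:
```python
from h import *
c=imaging.calibration("wrist"); i=imaging.grab_frame("wrist"); np.save("pics/w1.npy",i); save("w1",np.clip(i*1.5,0,255).astype(np.uint8))
np.save("pics/w1c.npy",c,allow_pickle=True)
print(r.get_state()["eef_pos"],yawx(),r.get_state()["q"]);print(c)
```

```text
[ 400.3069957  -238.36585305  209.12562591] 100.3771398553125 [-0.64890501 -0.214943    1.90458894  0.00233294  1.45333372 -0.83029428]
{'fov_y': 58.20222785457917, 'cx': 277.83777482822376, 'cy': 206.70780502637044, 'dist_coeffs': array([-0.00544121,  0.        ,  0.        ,  0.        ,  0.        ]), 'pose': array([[ 9.85007513e-01,  1.65813363e-01,  4.76038658e-02,
         3.86754102e+02],
       [ 1.72506124e-01, -9.44565765e-01, -2.79351307e-01,
        -1.69318048e+02],
       [-1.35519786e-03,  2.83375094e-01, -9.59008196e-01,
         3.30039090e+02],
       [ 0.00000000e+00,  0.00000000e+00,  0.00000000e+00,
         1.00000000e+00]])}
```

View pics/w1.png

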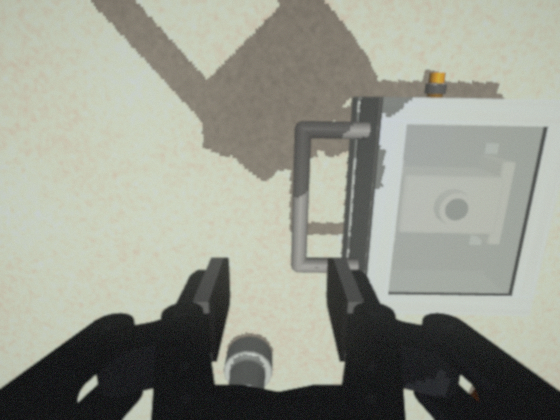

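Run:
```python
from h import *
np.set_printoptions(precision=1,suppress=True)
c=np.load("pics/w1c.npy",allow_pickle=True).item()
b=onplane(c,[(301.5,123),(299.5,271)],60);print("bar",b,b.mean(0),np.linalg.norm(b[0]-b[1]),np.degrees(np.arctan2(-(b[0]-b[1])[0],(b[0]-b[1])[1])))
l=onplane(c,[(384,98),(369,294)],92);print("lid front",l,l.mean(0),np.linalg.norm(l[0]-l[1]),np.degrees(np.arctan2(-(l[0]-l[1])[0],(l[0]-l[1])[1])))
print("stub",onplane(c,[(456,206)],78))
print("bush",onplane(c,[(248,350)],60),onplane(imaging.calibration("top"),[(417,267)],60))
print("stub top",onplane(imaging.calibration("top"),[(310+198/5-.4,190+187/5-.4)],78))
```

```text
bar [[ 405.9 -184.9   60. ]
 [ 426.  -296.9   60. ]] [ 416.  -240.9   60. ] 113.8435509279858 10.159917907427873
lid front [[ 450.1 -159.8   92. ]
 [ 473.1 -290.9   92. ]] [ 461.6 -225.3   92. ] 133.05404162852557 9.934655461553904
stub [[ 521.4 -220.8   78. ]]
bush [[ 397.1 -376.2   60. ]] [[ 404.4 -420.7   60. ]]
stub top [[ 521.1 -224.2   78. ]]
```

The bar runs from (301,123) to (299,271) in the wrist view. Its midpoint agrees with the top view to about 3 mm, at roughly (414.5,-242). Descending onto it.

Request:
move_arm --steps '[[[-0.2,0.45,0.2],0,32],[[0,0,0.9],0,32],[[0,0,0.9],0,32],[[0,0,0.9],0,32],[[0,0,0.9],0,32],[[0,0,0.7],0,32],[[0,0,0.4],0,32],[[0,0,0],0,32]]'

```text
t: 2.55
eef_pos: [411.5, -244.8, 61.1]
ee_rot: [-2.022, -2.399, 0.0]
wrist_force: [-1.0, 0.2, -0.3]
width: 32.0
```

Run:
```python
from h import *
i=imaging.grab_frame("wrist"); save("w2",np.clip(i*1.5,0,255).astype(np.uint8))
print(r.get_state()["eef_pos"],yawx(),r.get_state()["wrist_force"])
```

```text
[ 412.3681694  -245.49513437   62.63339634] 99.75492378700532 [-0.79277766  0.08865949 -0.45341733]
```

View pics/w2.png

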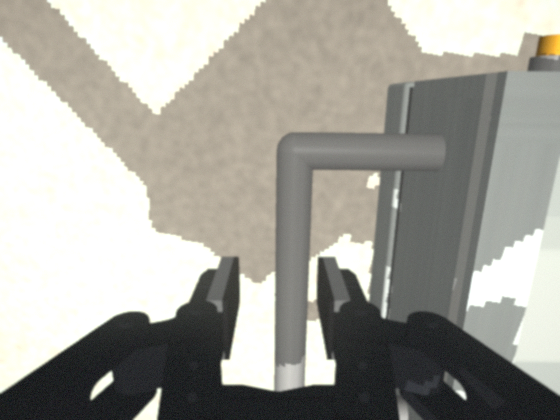

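The bar (u≈293) lies between the pads (238 and 320), slightly right of centre. Nudging across and closing.

Request:
move_arm --steps '[[[0,0.13,0],0,32],[[0,0,0],0,5],[[0,0,0],0,5],[[0,0,0],0,5],[[0,0,0],0,5]]' --newtons 30

```text
t: 3.1
eef_pos: [416.6, -246.0, 64.6]
ee_rot: [2.024, 2.402, -0.002]
wrist_force: [-8.7, -0.8, 7.2]
width: 10.8
```

Run:
```python
from h import *
s=r.get_state(); print(s["eef_pos"],yawx(),s["wrist_force"],s["width"])
# arc: bar rel hinge in (fixture x, z); grasp 3 ahead
R=np.hypot(168,28); a0=np.arctan2(28,-168)
th=np.r_[0,np.linspace(0.11,1.85,18)]
P=np.c_[R*np.cos(a0-th),R*np.sin(a0-th)]
for t,d,p in zip(th[1:],np.diff(P,axis=0)/30,P[1:]): print(round(t,2),d.round(2),p.round(0))
```

```text
[ 416.60896381 -246.00171645   64.59816655] 99.7582296314405 [-8.70052853 -0.79516484  7.20018092] 10.816083724285459
0.11 [0.14 0.61] [-164.   46.]
0.21 [0.19 0.55] [-158.   63.]
0.31 [0.24 0.53] [-151.   79.]
0.42 [0.29 0.5 ] [-142.   94.]
0.52 [0.34 0.47] [-132.  108.]
0.62 [0.39 0.43] [-120.  121.]
0.72 [0.43 0.39] [-107.  132.]
0.83 [0.47 0.34] [-93. 143.]
0.93 [0.5  0.29] [-78. 151.]
1.03 [0.53 0.24] [-62. 159.]
1.13 [0.55 0.18] [-46. 164.]
1.24 [0.57 0.13] [-29. 168.]
1.34 [0.58 0.07] [-11. 170.]
1.44 [0.58 0.01] [  6. 170.]
1.54 [ 0.58 -0.05] [ 23. 169.]
1.65 [ 0.57 -0.11] [ 40. 165.]
1.75 [ 0.56 -0.17] [ 57. 160.]
1.85 [ 0.54 -0.22] [ 73. 154.]
```

Request:
move_arm --steps '[[[0,0.14,-0.61],0,5],[[0,0.19,-0.55],0,5],[[0,0.24,-0.53],0,5],[[0,0.29,-0.5],0,5]]'

```text
t: 3.5
eef_pos: [440.8, -242.0, 130.5]
ee_rot: [-2.025, -2.401, 0.006]
wrist_force: [-10.0, -5.5, 2.4]
width: 10.8
```

Request:
move_arm --steps '[[[0,0.34,-0.47],0,5],[[0,0.39,-0.43],0,5],[[0,0.43,-0.39],0,5],[[0,0.47,-0.34],0,5],[[0,0.5,-0.29],0,5],[[0,0.53,-0.24],0,5]]'

```text
t: 4.1
eef_pos: [522.1, -228.8, 197.0]
ee_rot: [2.022, 2.398, -0.001]
wrist_force: [-3.1, -5.6, 5.1]
width: 10.8
```

Request:
move_arm --steps '[[[0,0.55,-0.18],0,5],[[0,0.57,-0.13],0,5],[[0,0.58,-0.07],0,5],[[0,0.58,-0.01],0,5],[[0,0.58,0.05],0,5],[[0,0.57,0.11],0,5],[[0,0.56,0.17],0,5],[[0,0.54,0.22],0,5]]'

```text
t: 4.9
eef_pos: [656.6, -206.0, 191.2]
ee_rot: [2.022, 2.397, -0.0]
wrist_force: [0.1, -6.6, 0.4]
width: 10.6
```

Request:
move_arm --steps '[[[0,0,0],0,34],[[0,0,0],0,34],[[0,0,-0.5],0,34],[[0,0,-0.9],0,34],[[0,0,-0.9],0,34],[[0,0,-0.4],0,34],[[0,0,0],0,34]]'

```text
t: 5.6
eef_pos: [655.8, -204.7, 274.2]
ee_rot: [2.021, 2.398, 0.003]
wrist_force: [1.6, -0.2, 0.6]
width: 34.1
```

Run:
```python
from h import *
i=imaging.grab_frame("scene"); save("s2",np.clip(i*1.4,0,255).astype(np.uint8))
i=imaging.grab_frame("top"); np.save("pics/top2.npy",i); print(r.get_state()["wrist_force"])
# tab: box origin (532.5,201), yaw 8.9
plan((597.4,212.3,190),99.0,p0=None)
```

```text
[-0.46866618  0.42000932  0.2625052 ]
from [ 654.5 -204.2  269.6] 99.76 n 17
[[0.82, 0.03, 0.16], np.float64(0.01)]
[[0.82, 0.03, 0.16], np.float64(0.01)]
[[0.82, 0.03, 0.16], np.float64(0.01)]
[[0.82, 0.03, 0.16], np.float64(0.01)]
[[0.82, 0.03, 0.16], np.float64(0.01)]
[[0.82, 0.02, 0.16], np.float64(0.01)]
[[0.82, 0.02, 0.16], np.float64(0.01)]
[[0.82, 0.02, 0.16], np.float64(0.01)]
[[0.82, 0.02, 0.16], np.float64(0.01)]
[[0.82, 0.02, 0.16], np.float64(0.01)]
[[0.82, 0.02, 0.16], np.float64(0.01)]
[[0.82, 0.02, 0.16], np.float64(0.01)]
[[0.82, 0.02, 0.16], np.float64(0.01)]
[[0.82, 0.02, 0.16], np.float64(0.01)]
[[0.82, 0.02, 0.16], np.float64(0.01)]
[[0.82, 0.02, 0.16], np.float64(0.01)]
[[0.82, 0.02, 0.16], np.float64(0.01)]
```

View pics/s2.png

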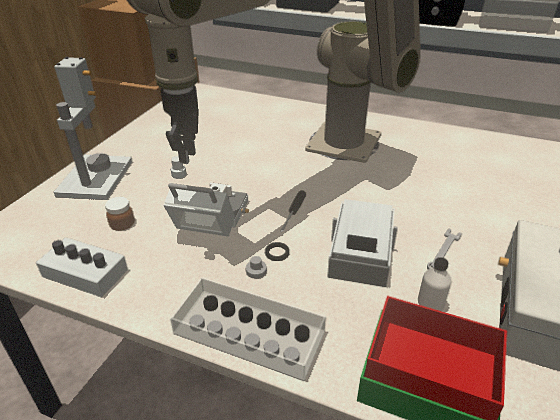

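The lid leans open past vertical by itself, and the bystanders are unmoved. Now to the shutter tab.

Request:
move_arm --steps '[[[0.93,0.03,0.15],0,40],[[0.93,0.03,0.15],0,40],[[0.93,0.03,0.15],0,40],[[0.93,0.03,0.15],0,40],[[0.93,0.03,0.15],0,40],[[0.93,0.03,0.15],0,40],[[0.93,0.03,0.15],0,40],[[0.93,0.03,0.15],0,40]]'

```text
t: 6.5
eef_pos: [622.5, 18.1, 231.1]
ee_rot: [-2.022, -2.4, 0.003]
wrist_force: [-0.1, -0.5, 0.6]
width: 40.0
```

Request:
move_arm --steps '[[[0.93,0.03,0.15],0,40],[[0.93,0.03,0.15],0,40],[[0.93,0.03,0.15],0,40],[[0.93,0.03,0.15],0.1,40],[[0.93,0.03,0.15],0,40],[[0.93,0.03,0.15],0,40],[[0.93,0.03,0.15],0,40],[[0,0,0],0,40]]'

```text
t: 7.3
eef_pos: [595.7, 213.6, 199.0]
ee_rot: [-2.035, -2.389, 0.005]
wrist_force: [-0.2, 0.1, -0.8]
width: 39.8
```

Run:
```python
from h import *
c=imaging.calibration("wrist"); i=imaging.grab_frame("wrist"); np.save("pics/w3.npy",i); save("w3",np.clip(i*1.4,0,255).astype(np.uint8))
np.save("pics/w3c.npy",c,allow_pickle=True)
s=r.get_state(); print(s["eef_pos"],yawx(),s["q"])
```

```text
[596.32599433 211.91272314 199.51394408] 99.11388134629975 [2.60372178e-01 2.50970609e-01 1.45076228e+00 1.52200560e-04
 1.44424400e+00 1.01286041e-01]
```

View pics/w3.png

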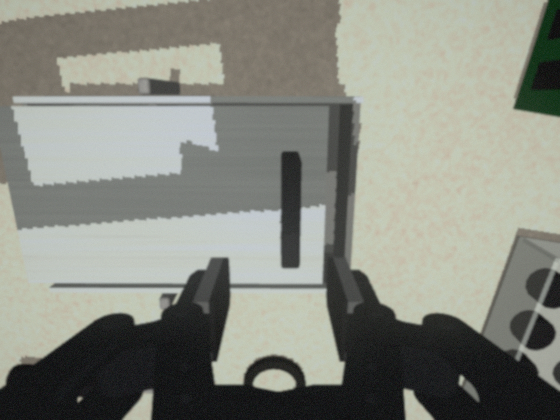

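The tab spans (281–300, 152–268) and the index posts are near (158,85) and (167,301).

Run:
```python
from h import *
np.set_printoptions(precision=1,suppress=True)
c=np.load("pics/w3c.npy",allow_pickle=True).item()
i=np.load("pics/w3.npy").astype(int).max(2)
for v in(160,200,240,260): 
    w=np.where(i[v,260:318]<35)[0]; print(v,260+w.min(),260+w.max(),end=" ; ")
t=onplane(c,[(291,153),(291,267)],102);print("\ntab",t,t.mean(0),np.linalg.norm(t[0]-t[1]))
print("edge66",onplane(c,[(328,200)],66))
print("posts",onplane(c,[(144,86),(165,299)],76))
print(proj(c,[[507.4,197.9,66],[597.4,212.3,102]]))
```

```text
160 283 299 ; 200 284 298 ; Traceback (most recent call last):
  File "<stdin>", line 6, in <module>
    return umr_minimum(a, axis, None, out, keepdims, initial, where)
ValueError: zero-size array to reduction operation minimum which has no identity
```

Run:
```python
from h import *
np.set_printoptions(precision=1,suppress=True)
c=np.load("pics/w3c.npy",allow_pickle=True).item()
t=onplane(c,[(291,153),(291,267)],102);print("\ntab",t,t.mean(0),np.linalg.norm(t[0]-t[1]))
print("edge66",onplane(c,[(328,200)],66))
print("posts",onplane(c,[(144,86),(165,299)],76))
```

```text
tab [[596.4 255.1 102. ]
 [608.5 184.2 102. ]] [602.5 219.6 102. ] 71.92465433950292
edge66 [[629.2 221.9  66. ]]
posts [[501.4 277.8  76. ]
 [525.2 132.2  76. ]]
```

Request:
move_arm --steps '[[[0.1,0.18,0.6],0,40],[[0,0,0.9],0,40],[[0,0,0.9],0,40],[[0,0,0.7],0,40],[[0,0,0.3],0,40],[[0,0,0],0,8],[[0,0,0],0,8],[[0,0,0],0,8]]' --newtons 40

```text
t: 8.15
eef_pos: [603.5, 214.1, 100.8]
ee_rot: [2.041, 2.387, 0.0]
wrist_force: [1.0, -2.3, -7.0]
width: 11.1
```

Request:
move_arm --steps '[[[0,0,0],0,8],[[0,0,0],0,8]]'

```text
t: 8.35
eef_pos: [603.5, 214.1, 100.8]
ee_rot: [2.041, 2.387, 0.001]
wrist_force: [2.6, -3.4, -4.2]
width: 11.0
```

Request:
move_arm --steps '[[[0,-0.5,0],0,8],[[0,-0.7,0],0,8],[[0,-0.7,0],0,8],[[0,-0.7,0],0,8],[[0,-0.7,0],0,8],[[0,-0.57,0],0,8],[[0,0,0],0,8],[[0,0,0],0,8]]'

```text
t: 9.15
eef_pos: [487.3, 195.5, 100.7]
ee_rot: [2.041, 2.388, -0.003]
wrist_force: [-5.2, -7.3, -0.6]
width: 11.1
```

Request:
move_arm --steps '[[[0,0,0],0,40],[[0,0,0],0,40],[[0,0,-0.5],0,40],[[0,0,-0.9],0,40],[[0,0,-0.9],0,40],[[0,0,-0.9],0,40],[[0,0,0],0,40]]'

```text
t: 9.85
eef_pos: [491.5, 197.6, 203.0]
ee_rot: [2.037, 2.385, 0.013]
wrist_force: [-0.2, 1.0, 0.7]
width: 40.1
```

Run:
```python
from h import *
c=imaging.calibration("wrist"); i=imaging.grab_frame("wrist"); np.save("pics/w4.npy",i)
np.save("pics/w4c.npy",c,allow_pickle=True)
t=imaging.grab_frame("top"); np.save("pics/top3.npy",t)
a=cv2.resize(i,(448,336)); b=cv2.resize(t[165:280,165:240],None,fx=4.6,fy=4.6,interpolation=cv2.INTER_CUBIC)
o=np.zeros((530,800,3),np.uint8); o[:336,:448]=a; o[:b.shape[0],450:450+b.shape[1]]=b[:530,:350]
save("m4",np.clip(o*1.5,0,255).astype(np.uint8))
s=r.get_state(); print(s["eef_pos"],yawx(),s["q"])
```

```text
[489.40386117 196.91582846 198.43089597] 98.9764431698613 [ 2.85207551e-01 -3.69298386e-02  1.76165472e+00  1.89205544e-04
  1.41321367e+00  1.28510889e-01]
```

View pics/m4.png

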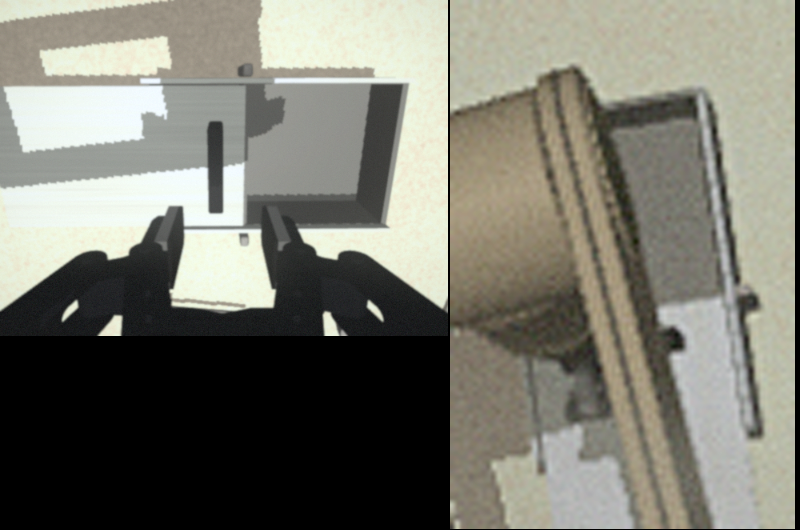

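The shutter edge (u≈246 in the scaled wrist view) lines up with both posts (u≈245). Next I go over the housing.

Run:
```python
from h import *
plan((517,-222,235),189.5,16)
c=np.load("pics/w4c.npy",allow_pickle=True).item()
print(onplane(c,np.array([(406,82),(387,226)])/.8,[62,62]).round(1),onplane(c,np.array([(246,85),(246,225)])/.8,[66,66]).round(1))
```

```text
from [489.4 196.9 198.4] 98.98 n 16
[[-0.87, -0.08, -0.08], np.float64(-0.71)]
[[-0.86, -0.16, -0.08], np.float64(-0.71)]
[[-0.84, -0.25, -0.08], np.float64(-0.71)]
[[-0.81, -0.33, -0.08], np.float64(-0.71)]
[[-0.77, -0.41, -0.08], np.float64(-0.71)]
[[-0.73, -0.48, -0.08], np.float64(-0.71)]
[[-0.68, -0.55, -0.08], np.float64(-0.71)]
[[-0.62, -0.62, -0.08], np.float64(-0.71)]
[[-0.56, -0.67, -0.08], np.float64(-0.71)]
[[-0.49, -0.73, -0.08], np.float64(-0.71)]
[[-0.41, -0.77, -0.08], np.float64(-0.71)]
[[-0.34, -0.81, -0.08], np.float64(-0.71)]
[[-0.25, -0.84, -0.08], np.float64(-0.71)]
[[-0.17, -0.86, -0.08], np.float64(-0.71)]
[[-0.09, -0.87, -0.08], np.float64(-0.71)]
[[0.0, -0.87, -0.08], np.float64(-0.71)]
[[635.1 289.4  62. ]
 [660.6 157.5  62. ]] [[502.1 266.   66. ]
 [524.7 140.1  66. ]]
```

Request:
move_arm --steps '[[[-0.87,-0.08,-0.08],-0.71,75],[[-0.86,-0.16,-0.08],-0.71,75],[[-0.84,-0.25,-0.08],-0.71,75],[[-0.81,-0.33,-0.08],-0.71,75],[[-0.77,-0.41,-0.08],-0.71,75],[[-0.73,-0.48,-0.08],-0.71,75],[[-0.68,-0.55,-0.08],-0.71,75],[[-0.62,-0.62,-0.08],-0.71,75]]'

```text
t: 10.75
eef_pos: [501.8, -13.9, 214.5]
ee_rot: [-0.953, -2.991, 0.0]
wrist_force: [0.7, -0.3, 0.4]
width: 75.0
```

Request:
move_arm --steps '[[[-0.56,-0.67,-0.08],-0.71,75],[[-0.49,-0.73,-0.08],-0.71,75],[[-0.41,-0.77,-0.08],-0.71,75],[[-0.34,-0.81,-0.08],-0.71,75],[[-0.25,-0.84,-0.08],-0.71,75],[[-0.17,-0.86,-0.08],-0.71,75],[[-0.09,-0.87,-0.08],-0.71,75],[[0,-0.87,-0.08],-0.71,75]]'

```text
t: 11.55
eef_pos: [516.9, -223.2, 233.6]
ee_rot: [0.276, -3.128, -0.002]
wrist_force: [-0.0, 0.1, 0.6]
width: 75.3
```

Request:
move_arm --steps '[[[0,0,0],0,75],[[0,0,0],0,75]]'

```text
t: 11.75
eef_pos: [516.9, -222.4, 233.6]
ee_rot: [0.265, -3.129, -0.002]
wrist_force: [-0.2, 0.1, -0.1]
width: 75.2
```

Run:
```python
from h import *
c=imaging.calibration("wrist"); i=imaging.grab_frame("wrist"); np.save("pics/w5.npy",i); save("w5",np.clip(i*1.3,0,255).astype(np.uint8))
np.save("pics/w5c.npy",c,allow_pickle=True)
s=r.get_state(); print(s["eef_pos"],yawx(),s["q"])
```

```text
[ 516.96950535 -221.8712277   233.72384912] -170.25947565895603 [-4.96823766e-01  4.09437589e-02  1.61852950e+00  4.65388421e-04
  1.48403957e+00 -2.23766414e+00]
```

View pics/w5.png

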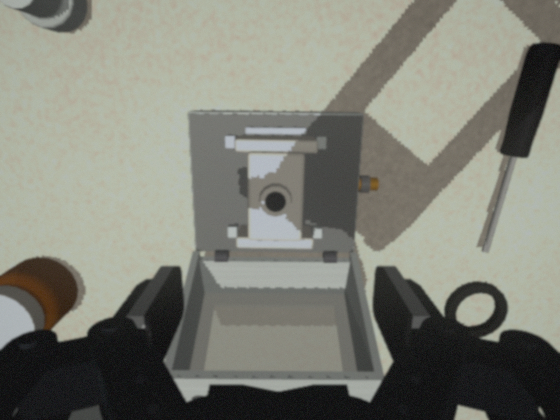

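The nest shows the housing with its stub at (275,200), its block between u=248 and 304, and its end plates at v≈140 and 240. Fixture plate corners are (190,112), (361,114) and (197,250).

Run:
```python
from h import *
np.set_printoptions(precision=1,suppress=True)
c=np.load("pics/w5c.npy",allow_pickle=True).item()
print("stub",onplane(c,[(275,200)],78))
b=onplane(c,[(248,153),(303,153),(304,238),(247,238)],70);print("block",b,b.mean(0),[np.linalg.norm(b[k]-b[k-1]) for k in range(4)])
e=onplane(c,[(190,112),(361,114)],30);print("plate front",e,e.mean(0)+64*np.array([.986,.165,0]),np.degrees(np.arctan2(-(e[1]-e[0])[0],(e[1]-e[0])[1])))
```

```text
stub [[ 521.3 -223.1   78. ]]
block [[ 490.6 -248.9   70. ]
 [ 483.7 -208.    70. ]
 [ 550.8 -194.5   70. ]
 [ 558.5 -239.7   70. ]] [ 520.9 -222.8   70. ] [np.float64(68.46526355526518), np.float64(41.44242945753564), np.float64(68.4879889829287), np.float64(45.86870268134249)]
plate front [[ 471.1 -303.6   30. ]
 [ 448.8 -162.5   30. ]] [ 523.1 -222.5   30. ] 8.986998193960256
```

Request:
move_arm --steps '[[[-0.13,-0.06,0.8],0,70],[[0,0,0.95],0,70],[[0,0,0.95],0,70],[[0,0,0.95],0,70],[[0,0,0.95],0,70],[[0,0,0.7],0,70],[[0,0,0.45],0,70],[[0,0,0],0,70]]' --newtons 40

```text
t: 12.6
eef_pos: [520.0, -221.9, 59.8]
ee_rot: [0.27, -3.126, -0.004]
wrist_force: [0.3, -0.3, -0.3]
width: 70.2
```

Request:
move_arm --steps '[[[0,0,0],0,35],[[0,0,0],0,35],[[0,0,0],0,35],[[0,0,0],0,35],[[0,0,0],0,35]]'

```text
t: 13.1
eef_pos: [522.8, -224.2, 64.0]
ee_rot: [-0.269, 3.127, -0.002]
wrist_force: [-0.0, 0.9, 6.7]
width: 43.3
```

Request:
move_arm --steps '[[[0,0,-0.3],0,35],[[0,0,-0.4],0,35],[[0,0,-0.6],0,35],[[0,0,-0.8],0,35],[[0,0,-0.8],0,35],[[0,0,-0.8],0,35],[[0,0,-0.6],0,35],[[0,0,-0.2],0,35]]'

```text
t: 13.9
eef_pos: [522.7, -224.3, 200.8]
ee_rot: [-0.269, 3.126, -0.004]
wrist_force: [0.6, -0.2, -1.8]
width: 43.5
```

Run:
```python
from h import *
imaging.grab_frame("top");imaging.grab_frame("top")
c=imaging.calibration("wrist"); i=imaging.grab_frame("wrist"); save("w6",np.clip(i*1.3,0,255).astype(np.uint8))
s=r.get_state(); print(s["wrist_force"],s["width"])
plan((579.5,212.5,198),188.9,18,y0=yawx()%360)
```

```text
[ 0.30924846  0.76596155 -3.43992763] 43.119657602344034
from [ 521.5 -223.6  197.3] 189.84 n 18
[[-0.24, 0.78, -0.0], np.float64(0.01)]
[[-0.24, 0.78, -0.0], np.float64(0.01)]
[[-0.24, 0.78, -0.0], np.float64(0.01)]
[[-0.24, 0.78, -0.0], np.float64(0.01)]
[[-0.24, 0.78, -0.0], np.float64(0.01)]
[[-0.24, 0.78, -0.0], np.float64(0.01)]
[[-0.24, 0.78, -0.0], np.float64(0.01)]
[[-0.24, 0.78, -0.0], np.float64(0.01)]
[[-0.24, 0.78, -0.0], np.float64(0.01)]
[[-0.24, 0.78, -0.0], np.float64(0.01)]
[[-0.24, 0.78, -0.0], np.float64(0.01)]
[[-0.24, 0.78, -0.0], np.float64(0.01)]
[[-0.24, 0.78, -0.0], np.float64(0.01)]
[[-0.23, 0.78, -0.0], np.float64(0.01)]
[[-0.23, 0.78, -0.0], np.float64(0.01)]
[[-0.23, 0.78, -0.0], np.float64(0.01)]
[[-0.23, 0.78, -0.0], np.float64(0.01)]
[[-0.23, 0.78, -0.0], np.float64(0.01)]
```

View pics/w6.png

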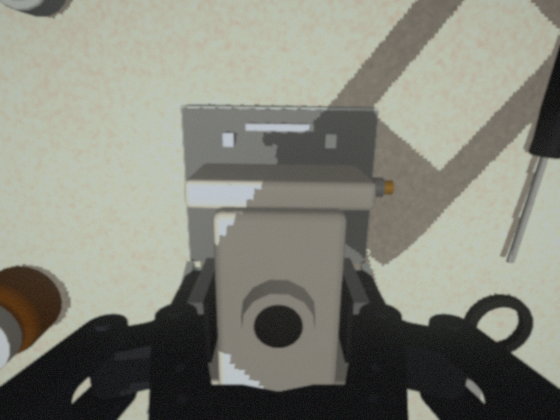

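The housing is held level, centred in the jaws. Carrying it to the box.

Request:
move_arm --steps '[[[-0.15,0.5,0],0,35],[[-0.27,0.88,0],0,35],[[-0.27,0.88,0],0,35],[[-0.27,0.88,0],0,35],[[-0.27,0.88,0],0,35],[[-0.27,0.88,0],0,35],[[-0.27,0.88,0],0,35],[[-0.27,0.88,0],0,35]]'

```text
t: 14.85
eef_pos: [546.6, -14.1, 195.5]
ee_rot: [0.27, -3.127, -0.001]
wrist_force: [-0.3, 0.8, -2.7]
width: 43.4
```

Request:
move_arm --steps '[[[-0.27,0.88,0],0.1,35],[[-0.27,0.88,0],0,35],[[-0.27,0.88,0],0,35],[[-0.27,0.88,0],0,35],[[-0.27,0.88,0],0,35],[[-0.27,0.88,0],0,35],[[-0.27,0.88,0],0,35],[[-0.2,0.7,0],0,35]]'

```text
t: 15.65
eef_pos: [575.5, 199.1, 195.4]
ee_rot: [0.249, -3.129, -0.0]
wrist_force: [-0.3, 0.4, -1.9]
width: 43.6
```

Request:
move_arm --steps '[[[-0.1,0.3,0],0,35],[[0,0,0],0,35],[[0,0,0],0,35]]'

```text
t: 15.95
eef_pos: [577.9, 205.7, 196.4]
ee_rot: [0.248, -3.13, 0.001]
wrist_force: [0.6, -0.4, -2.0]
width: 43.2
```

Run:
```python
from h import *
c=imaging.calibration("wrist"); i=imaging.grab_frame("wrist"); np.save("pics/w7c.npy",c,allow_pickle=True)
t=imaging.grab_frame("scene")[170:310,290:430]
o=np.zeros((420,800,3),np.uint8); o[:360,:480]=cv2.resize(i,(480,360)); o[:315,482:797]=cv2.resize(t,(315,315))
save("w7",np.clip(o*1.3,0,255).astype(np.uint8))
s=r.get_state(); print(s["eef_pos"],yawx(),s["wrist_force"],s["width"])
plan((579.5,212.5,198),188.9,1,y0=yawx()%360)
```

```text
[578.25844248 205.17514863 196.88374158] -171.0085864457394 [-0.39016514 -0.44431387 -1.36269755] 43.3215756805567
from [578.3 205.2 196.9] 188.99 n 1
[[-0.08, 0.23, -0.04], np.float64(0.01)]
```

View pics/w7.png

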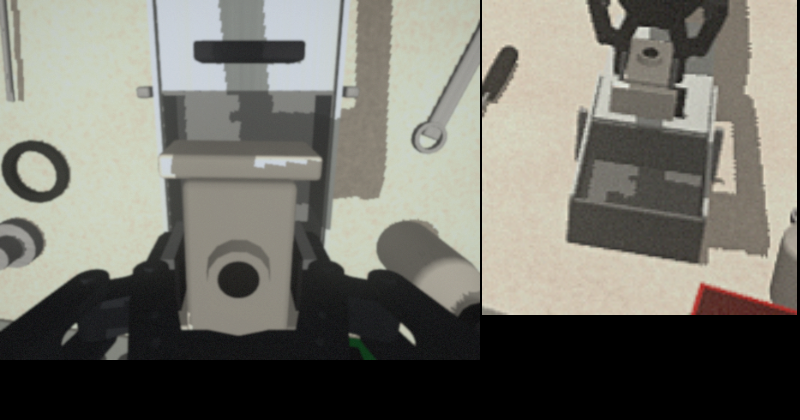

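The trailing edge still matches the posts (v≈91), and the housing sits about 4 mm left of the box centreline. Correcting this and lowering.

Request:
move_arm --steps '[[[-0.07,0.2,0.3],0,35],[[0,0,0.8],0,35],[[0,0,0.9],0,35],[[0,0,0.9],0,35],[[0,0,0.8],0,35],[[0,0,0.7],0,35],[[0,0,0.4],0,35],[[0,0,0.2],0,35]]'

```text
t: 16.85
eef_pos: [578.6, 212.0, 45.4]
ee_rot: [0.247, -3.13, 0.001]
wrist_force: [0.2, 0.1, -1.4]
width: 43.2
```

Request:
move_arm --steps '[[[0,0,0.1],0,35],[[0,0,0.08],0,35],[[0,0,0],0,35]]'

```text
t: 17.15
eef_pos: [580.2, 212.6, 42.6]
ee_rot: [-0.248, 3.13, 0.0]
wrist_force: [-0.1, -0.9, -2.7]
width: 43.7
```

Request:
move_arm --steps '[[[0,0,0.07],0,35],[[0,0,0],0,35],[[0,0,0],0,35]]'

```text
t: 17.45
eef_pos: [579.9, 212.6, 40.2]
ee_rot: [-0.248, 3.131, 0.0]
wrist_force: [-0.3, 1.7, 0.2]
width: 43.6
```

Request:
move_arm --steps '[[[0,0,0.07],0,35],[[0,0,0],0,35],[[0,0,0],0,35]]'

```text
t: 17.75
eef_pos: [580.5, 212.8, 40.0]
ee_rot: [-0.248, 3.13, 0.0]
wrist_force: [-6.7, -2.0, 13.6]
width: 43.4
```

Contact at the floor. Releasing and retreating.

Request:
move_arm --steps '[[[0,0,-0.04],0,35],[[0,0,0],0,64],[[0,0,0],0,64],[[0,0,0],0,64],[[0,0,-0.3],0,64],[[0,0,-0.7],0,64],[[0,0,-0.9],0,64],[[0,0,-0.9],0,64]]'

```text
t: 18.55
eef_pos: [579.3, 212.4, 123.9]
ee_rot: [0.248, -3.131, 0.0]
wrist_force: [-0.1, -0.4, 0.6]
width: 64.0
```

Request:
move_arm --steps '[[[0,0,-0.9],0,64],[[0,0,-0.9],0,64],[[0,0,-0.9],0,64],[[0.5,-0.8,-0.3],0,64],[[0.5,-0.9,0],0,64],[[0.5,-0.9,0],0,64],[[0.5,-0.9,0],0,64],[[0.5,-0.9,0],0,64]]'

```text
t: 19.35
eef_pos: [525.7, 69.3, 213.5]
ee_rot: [-0.248, 3.131, -0.0]
wrist_force: [0.7, -0.2, -0.0]
width: 64.2
```

Request:
move_arm --steps '[[[0.5,-0.9,0],0,64],[[0.5,-0.9,0],0,64],[[0.2,-0.6,0],0,64],[[0,0,0],0,64],[[0,0,0],0,64]]'

```text
t: 19.85
eef_pos: [502.2, -6.5, 213.4]
ee_rot: [-0.246, 3.131, 0.0]
wrist_force: [0.7, 0.1, 0.2]
width: 64.3
```

Run:
```python
from h import *
i=imaging.grab_frame("top"); np.save("pics/top9.npy",i); j=imaging.grab_frame("scene")
o=np.zeros((600,800,3),np.uint8)
o[:525,:375]=cv2.resize(i[175:280,165:240],None,fx=5,fy=5,interpolation=cv2.INTER_CUBIC)
o[:400,380:800]=cv2.resize(j[130:330,170:380],(420,400),interpolation=cv2.INTER_CUBIC)
save("fin",np.clip(o*1.4,0,255).astype(np.uint8))
s=r.get_state(); print(s["t"],s["eef_pos"],s["wrist_force"])
```

```text
19.95 [502.23075541  -5.76146656 213.12189718] [-0.6876613  -0.23882995 -0.93124257]
```

View pics/fin.png

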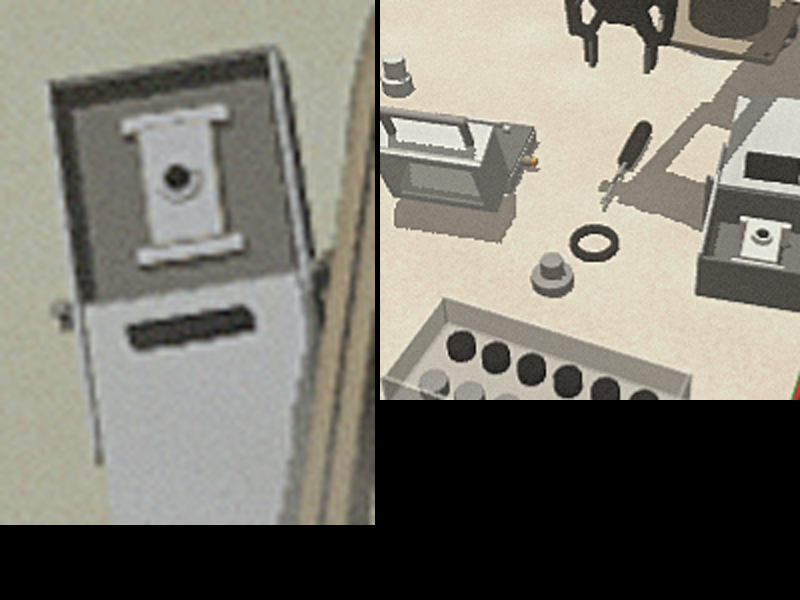

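Housing is flat, stub up and centred, and the lid is open. The shutter edge looks a few mm beyond the posts, so I'll check it by tab centroid.

Run:
```python
from h import *
np.set_printoptions(precision=1,suppress=True)
c=imaging.calibration("top")
P={}
for n,(v0,v1,u0,u1) in {"top0":(193,210,182,212),"top9":(233,250,186,219)}.items():
    g=np.load(f"pics/{n}.npy").astype(float).mean(2)[v0:v1,u0:u1]; w=(g<g.max()*.45)
    k,l,st,ce=cv2.connectedComponentsWithStats(w.astype(np.uint8)); m=1+st[1:,4].argmax()
    print(n,st[m],ce[m]); P[n]=onplane(c,[ce[m]+[u0,v0]],100)[0]
d=P["top9"]-P["top0"]; print(P,np.linalg.norm(d))
B=lambda L:[(165+x/5-.4,175+y/5-.4) for x,y in L]
e=onplane(c,B([(88,305),(300,271)]),66); p=onplane(c,B([(62,314),(323,274)]),76)
print(e.mean(0),p.mean(0),"edge beyond posts",(e.mean(0)-p.mean(0))@[.988,.155,0])
c4=np.load("pics/w4c.npy",allow_pickle=True).item()
i=np.load("pics/w4.npy").astype(int).mean(2)
print(i[84:93,295:322].mean(0).astype(int)); print(i[296:305,293:320].mean(0).astype(int)); print(i[190,295:322].astype(int))
```

```text
top0 [  3   3  25  10 141] [14.9  7.6]
top9 [  5   3  25   9 128] [16.8  7.1]
{'top0': array([598.6, 213.5, 100. ]), 'top9': array([484. , 194.6, 100. ])} 116.10614319052137
[511.4 198.5  66. ] [506.5 197.9  76. ] edge beyond posts 4.941420698407158
[94 86 71 58 52 51 50 51 56 63 71 76 78 78 78 77 76 75 74 72 75 86 94 98
 98 99 99]
[161 162 161 161 159 151 128 104  99 107 114 115 116 115 115 112 109 116
 138 153 158 160 160 160 159 159 158]
[103 102 104 104 104 102 104 104 102  99  85  73  67  69  79  91  99 100
 102 102 100 100 101 101 100 102 100]
```

Run:
```python
from h import *
c=np.load("pics/w4c.npy",allow_pickle=True).item()
p=onplane(c,[(309.5,88),(306,300)],76); e=onplane(c,[(307,190)],66)[0]
print(p.round(1),e.round(1),((e-p.mean(0))@[.988,.155,0]).round(1))
```

```text
[[500.5 277.2  76. ]
 [524.6 129.8  76. ]] [511.8 209.9  66. ] 0.3
```

The close wrist view puts the edge 0.3 mm from the posts and the coarse top view about 5 mm; both are inside the 10 mm limit. Handing in.

```bash
python3 -c "
from h import *
print(r.hand_in()); print(r.get_state()['t'])"
```

```text
the job is handed in; nothing more can be done
None
the job is handed in; nothing more can be done
```

The job is handed in, at about 20 s on the robot's clock; no verdict is reported. I swung the lid over to its stop side by the handle. I then pulled the shutter back 116 mm and lifted the housing straight out of the fixture. It was set down in the rear compartment, touching the floor at about 14 N before release.

What the last checks showed:
- **Lid and housing:** the final pictures show the lid leaning open by itself and the housing flat, stub up and near the compartment's centre.
- **Bystanders and arm:** the bystanders visible in the final picture look undisturbed. The wrench, jar and bottle were outside that crop, and I compared no positions by measurement. The arm is clear of everything, with no force on the wrist.
- **Shutter edge:** the two cameras disagreed. The close wrist view put the edge 0.3 mm from the index posts, and the coarser top view, picked by eye, about 5 mm past them towards the rear. Both are inside the 10 mm limit, and the tab's measured travel of 116.1 mm matches the planned pull.

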